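# Lever up a concrete planting tray and shim its short foot level

### The arm

A 7-joint arm with a two-finger parallel gripper is mounted at the origin on the work surface. World frame = base frame: x ahead of the robot, y to its left, z up, the work surface at z = 0. Lengths are in m, angles in rad, forces in N, time in s.
With the tool pointing down it reaches from about 0.4 to 0.9 m from the base axis. Payload 5.6 kg.
Tool frame: the origin (TCP) lies between the finger pads; the fingertips stand 19 mm ahead of it and the grasp point (between the pads) is the TCP; z points along the fingers, y is the line along which they close (so a half turn about z gives the same grasp; the last joint's range is limited). The gripper opens to 92 mm and grips with 3 to 60 N. Pads are 20 mm wide; open, the fingers measure 128 mm over their backs; the gripper's body (75 mm by 189 mm) begins 69 mm behind the grasp point.
Start: joints at [-1.29, 0.468, -0.012, 1.603, 0.006, 1.071, -0.056], TCP at [0.207, 0.616, 0.234] pointing down, gripper open.
Joint ranges: [-2.53, 2.53], [-0.31, 2.02], [-1.57, 1.55], [0.28, 2.44], [-1.29, 4.43], [0.15, 1.84], [-2.92, 2.92]. Speed limits (rad/s): [2.57, 2.57, 3.14, 3.14, 3.14, 3.14, 3.14].

### API

Orientations are given as a rotation vector (axis times angle).
In Python, from cell import manip gives the robot as it stands. The module is installed in compiled form; this text tells all that it offers. Calls block until the motion is done:
- manip.move_pose(position, orientation): joint-space move of the TCP to a pose.
- manip.movel(position, orientation=None, vel=0.15): straight line of the TCP; orientation=None keeps the orientation; vel is the mean speed in m/s.
- manip.goto_joints(angles): joint-space move.
- manip.ungrasp() and manip.grasp(newtons=None): open the fingers fully, or close them until they stop; newtons is the grip in N (None keeps the last).
- manip.dwell(seconds).
- manip.solve_ik(position, orientation): joint angles nearest the present ones, or None.
- manip.read_camera(name): name is "scene" or "side" or "wrist"; returns the picture (420x560x3 uint8, red, green, blue); there is no depth.
- manip.calibration(name): a dict with "fx", "fy", "cx", "cy" (pixels), "cam_to_world" (4x4, takes a point from camera to world coordinates). Camera axes: x right, y up, looking along -z (the intrinsics and any distortion apply to the point x, -y, -z); pixel columns grow to the right and rows downward; lengths in m; the calibration is good to about 2 mm. A picture is of the moment at which its call begins: read the wrist's pose just before it. calibration takes no time and is no camera call; for the wrist camera it gives the pose at the moment of the call.
A pose or a line that the arm cannot do raises manip.MotionError and nothing moves.
- manip.job_done(): hands the job in; it is judged then, once.
Trained networks look in the newest picture that a camera, given by its name, has taken for a name from the list of things; names that differ only in an ending like _2 or _b are one class to them, and where a whole thing is asked for, a point or a joint stands for the part that bears it (a point fixed in the world has none). Each returns a list of dicts, best first, with "p" (0 to 1); they miss things now and then, are a little off and sometimes report something else, mostly with a low value. They report only what shows in the picture. A call takes as long as a camera call. They do not tell look-alikes from the thing itself.
- manip.find_in(camera, name): "position" ([x, y, z] in m, in world coordinates, good to about 4 mm: the middle of the surface that is visible of it).
- manip.pinpoint(camera, name): "position" ([x, y, z] in m, in world coordinates, good to about 4 mm: a listed point, or the origin of a listed thing).
Readings, each from a call of its own:
- manip.read_t(): time.
- manip.read_joint_positions(): joint angles.
- manip.read_dq(): joint speeds.
- manip.read_joint_efforts(): joint torques, N m.
- manip.read_tool_pos(): TCP position.
- manip.read_tcp_rot(): TCP orientation.
- manip.read_wrist_force(): force on the tool from outside, world axes, zero at the start.
- manip.read_torque(): the same for the moment, N m.
- manip.read_width(): opening from 0.0 (shut) to 1.0 (fully open).
- manip.read_gripper_force(): force on a finger pad.
Only numpy, scipy, OpenCV 4.12 (cv2) and the standard library are available. Lean on these libraries where they do the work, as an engineer would, in place of code of your own. Each camera call takes 0.05 s, during which the arm holds its last target. There are 200 camera calls.

### The job

The heavy concrete tray leans because its foot on the pry bar's side is too short. Slide the toe of the blue-handled bar under that low edge until you feel it touch the foot, lever the edge up over the steel roller and park the handle under the red hook so that the bar holds the tray up by itself, then slide the orange shim's tongue under the short foot beside the bar until you feel its step press against the foot. Then unhook the bar, let the tray down gently onto the shim so that it sits level, and draw the bar out and leave it lying on its stand clear of the tray; push only lightly against the foot (a few newtons), never lift the tray with the gripper or shift it about, and leave the other things alone.

Things in the scene. Friction and masses are not known exactly. Their poses are not given: they have to be found in the camera images.
- tray: heavy concrete tray, about 4 kg: slab 200 (x) x 240 (y) mm, z 34..69; far foot strip x 70..90, bottom z 0; short foot strip 170 long, 20 wide, bottom z 10 (10 mm short), hidden under the slab: its front face is 13 to 27 mm behind the low edge x=-100, where exactly must be felt. Origin: middle in x, y. x points away from the stand, z its own up. Leans 0.064 rad at first. Slides if pushed.
- tray_lip (a point): middle of the lower corner of the tray's low edge (tray x -100, y 0, z 34); height above the bench about 22 mm at the start, 34 when level, 38 with the bar parked. The edge is about 65 mm ahead of the stand's origin. The bar goes under at about tray y -35 mm; the clear place for the shim is tray y +45 mm
- stand: fixed lever stand; origin on the bench under the middle of its steel roller (the fulcrum); x points along the bar to the tray, z up. Wooden rest x -165..-125, y -70..15, top z 31, carries the bar handle and stops it going lower. Red post at y -74..-60 with a flat red hook arm (x -155..-135, y -66..-20, z 60..70) over the rest.
- stand_fulcrum (a point): top of the steel roller, middle of its length (stand 0, 0, 38 mm); radius 8 mm, 76 mm long along stand y, on a wooden block 30 mm long in x
- stand_hook (a point): underside of the hook arm's free end (stand -145, -20, 60 mm). The bar, at about stand y 0, moves up and down beside this end; pressed down to about level, swung (about its toe) 20 to 26 mm to stand -y here eased up to touch the arm and let go, it is held there, sloping 3.5 degrees, handle end high
- bar: loose straight pry bar, 0.45 kg, 320 mm; x points to the toe, z up. Origin on the blade's underside, 85 mm from the toe. Steel blade x -70..85, 24 wide, z 0..6 (z 0..4 in the last 25 mm); blue square handle x -235..-70, 20 wide, z -7..13. Starts level on roller and rest, toe about 15 mm short of the tray. Lifting takes about 20 N at the toe, 7 N down at the grip.
- bar_tip (a point): toe of the bar, lower front edge (bar x 85, z 0). With the bar sloping 20 to 22 degrees down to the toe over the roller, the toe passes under the tray's edge; pushed in it stops against the short foot. Draw it back about 8 mm from there before levering, or it wedges on the foot and forces the tray
- bar_grip (a point): place to grip the bar: handle centre line (bar x -200, z 3), fingers closing along bar y; clear of hook and rest
- shim: loose orange shim, 0.14 kg, 45 mm wide (y): flat tongue x 0..32, 10 thick; a step up to 22 mm thick, x -70..0; on it a grip block x -70..-36, 30 wide in y, top z 58. Origin: underside, below the step's face, which meets the short foot's front face when home. Grip the block at x -53, closing along y. Goes in flat along tray x, 3 mm below the raised foot; creep, stop at 4 N.
- bottle: yellow push dispenser bottle, 72 mm wide, 204 mm tall; leave alone
- pot0: green plastic pot, 90 mm wide, 80 mm tall; leave alone
- pot1: green plastic pot, like the other; leave alone
- pot2: green plastic pot, like the other; leave alone
- rake: stainless hand rake with wooden handle, 255 mm long; leave alone
- stakes: bundle of wooden stakes, 240 mm long, 24 mm high; leave alone
- cloche: clear acrylic cloche, 170 mm wide, 205 mm tall; leave alone
There are look-alikes about, which are no part of the job. Several things have the shape of the shim; the one meant has the colours described above. Leave any pink or purple look-alike of the stand alone.

How it is judged:
By the outcome, as a careful person would: the job done as asked, in the order asked, and still so for the second after the job is handed in, with the robot touching nothing.
It also fails if it takes over 70 s, if anything falls off the work surface, if the arm or the gripper's body presses on something with over 40 N, if the wrist force passes 120 N, or if a joint passes its speed limit or range.

## Working session

There is one attempt and no reset: what is moved stays moved. The work goes in short steps, each a Python script; the robot and the scene stay as the last script left them, time stands still between calls to the robot, and variables do not carry over. Pictures are saved under pics/ and viewed, at most 10 in all, crops included, and the job is handed in when it is done.

```bash
mkdir -p pics; python3 - <<'E'
from cell import manip as m
import cv2
for c in ("scene","side"):
    im=m.read_camera(c); cv2.imwrite(f"pics/{c}0.png",im[:,:,::-1])
    for n in ("tray","tray_lip","stand","stand_fulcrum","stand_hook","bar","bar_tip","bar_grip","shim"):
        r=m.pinpoint(c,n)
        print(c,n,[(round(d['p'],2),[round(float(v),3) for v in d['position']]) for d in r[:4]])
    k=m.calibration(c); print(k)
print(m.read_t(),m.read_tcp_rot())
E
```

```text
scene tray [(0.73, [0.499, 0.251, -0.004])]
scene tray_lip []
scene stand [(0.95, [0.189, 0.42, -0.002]), (0.68, [0.777, 0.405, 0.0]), (0.58, [0.545, 0.088, -0.002]), (0.46, [0.34, -0.448, -0.003])]
scene stand_fulcrum [(0.97, [0.552, 0.092, 0.037]), (0.93, [0.196, 0.418, 0.036]), (0.65, [0.773, 0.405, 0.038])]
scene stand_hook [(0.98, [0.762, 0.257, 0.061]), (0.64, [0.18, 0.274, 0.058]), (0.63, [0.581, -0.054, 0.06])]
scene bar [(0.53, [0.498, 0.249, -0.003]), (0.42, [0.787, -0.009, -0.003])]
scene bar_tip [(0.91, [0.548, 0.135, 0.039]), (0.75, [0.508, 0.146, 0.023])]
scene bar_grip [(0.76, [0.565, -0.147, 0.04]), (0.59, [0.551, -0.517, -0.001])]
scene shim [(0.98, [0.344, -0.309, 0.002]), (0.8, [0.5, -0.295, 0.001]), (0.77, [0.641, -0.249, -0.004]), (0.28, [0.657, -0.409, 0.001])]
{'fx': 540.3605801877658, 'fy': 540.3605801877658, 'cx': 278.0000954024759, 'cy': 213.98525192877707, 'cam_to_world': array([[ 0.5303223 , -0.71030064,  0.46285123,  1.2958794 ],
       [ 0.84771509,  0.45182025, -0.27791652, -0.54590781],
       [-0.01172127,  0.5397513 ,  0.84174292,  1.53076856],
     
[... 455 characters left out ...]
8, 0.274, 0.063]), (0.75, [0.764, 0.258, 0.06]), (0.73, [0.581, -0.056, 0.055])]
side bar [(0.7, [0.555, 0.048, 0.038])]
side bar_tip [(0.66, [0.547, 0.14, 0.039])]
side bar_grip []
side shim [(0.88, [0.496, -0.293, 0.003]), (0.88, [0.641, -0.249, 0.001]), (0.75, [0.344, -0.307, 0.0])]
{'fx': 417.4860933841737, 'fy': 417.4860933841737, 'cx': 278.5247994235262, 'cy': 204.7014500127039, 'cam_to_world': array([[ 0.89041323,  0.35181276, -0.28877683,  0.14511433],
       [-0.45511606,  0.69627929, -0.55503561, -0.7414768 ],
       [ 0.00580072,  0.62563802,  0.78009193,  1.02333218],
       [ 0.        ,  0.        ,  0.        ,  1.        ]])}
1.0 [5.06465929e-01 3.10045473e+00 3.17651196e-05]
```

View pics/scene0.png

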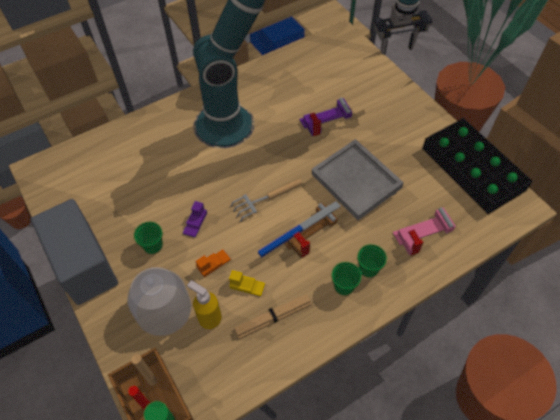

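View pics/side0.png

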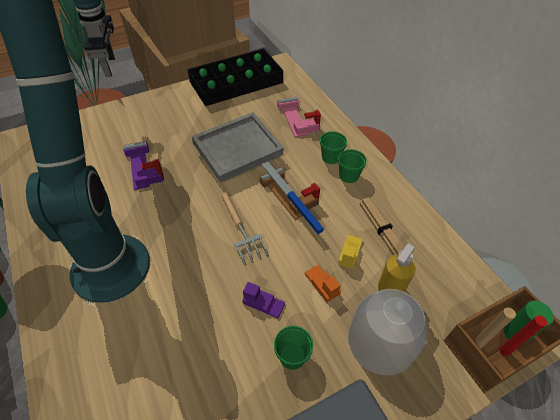

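The scene shows the tray at about (357,178), with the wooden stand, red hook (303,243) and blue bar beside it. The purple (335,115) and pink (425,232) stands are look-alikes. Shim candidates are purple (195,218), **orange (212,261)** and yellow (246,283). I choose orange, which should be about (0.50,-0.295), and will check it with the wrist camera.

```bash
cat > h.py <<'E'
import numpy as np, cv2
from scipy.spatial.transform import Rotation as R
from cell import manip as m
def down(yaw_y):
    "rotvec, tool z down, tool y along world angle yaw_y"
    y=np.array([np.cos(yaw_y),np.sin(yaw_y),0]); z=np.array([0,0,-1.]); x=np.cross(y,z)
    return R.from_matrix(np.c_[x,y,z]).as_rotvec()
def proj(k,p):
    T=np.linalg.inv(k['cam_to_world']); q=T[:3,:3]@np.asarray(p)+T[:3,3]
    return np.array([k['cx']+k['fx']*q[0]/-q[2], k['cy']-k['fy']*q[1]/-q[2]])
def unproj(k,uv,z):
    M=k['cam_to_world']; d=M[:3,:3]@np.array([(uv[0]-k['cx'])/k['fx'],-(uv[1]-k['cy'])/k['fy'],-1.])
    return M[:3,3]+d*(z-M[2,3])/d[2]
def show(c,names):
    for n in names:
        r=m.pinpoint(c,n); print(c,n,[(round(d['p'],2),np.round(d['position'],4).tolist()) for d in r[:4]])
E
python3 - <<'E'
from h import *
k=m.calibration("scene"); print(proj(k,(.5,-.295,0)))
for n in ("bottle","cloche","pot","pot0","rake"):
    print(n,[(round(d['p'],2),np.round(d['position'],3).tolist()) for d in m.find_in("scene",n)[:3]]) if n!="pot" else 0
for yy in (np.deg2rad(4.5),np.deg2rad(184.5)):
    print(yy,[m.solve_ik(p,down(yy)) for p in ((.555,-.02,.3),(.565,-.147,.04),(.46,.1,.05))])
yy=np.deg2rad(4.5)
q=min((m.solve_ik((.555,.0,.32),down(y)) for y in (yy,yy+np.pi)),key=lambda q:abs(q[6])); 
m.goto_joints(q)
k=m.calibration("wrist"); im=m.read_camera("wrist"); cv2.imwrite("pics/w1.png",im[:,:,::-1]); print(k)
show("wrist",("tray_lip","stand","stand_fulcrum","stand_hook","bar","bar_tip","bar_grip"))
print(m.read_t(),q)
import pickle; pickle.dump(k,open("k1.pkl","wb"))
E
```

```text
[218.08985614 260.16402772]
bottle [(0.72, [0.674, -0.416, 0.126])]
cloche [(0.74, [0.595, -0.516, 0.143])]
pot0 [(0.91, [0.772, 0.108, 0.05]), (0.86, [0.78, 0.008, 0.042]), (0.78, [0.319, -0.447, 0.049])]
rake [(0.66, [0.506, 0.244, 0.056]), (0.62, [0.382, -0.043, 0.026]), (0.38, [0.584, -0.01, 0.024])]
0.07853981633974483 [array([-0.57899299,  0.26881807,  0.67582746,  1.79738477, -0.18396522,
        1.13900136,  0.2353119 ]), array([-0.22021379,  0.6793801 ,  0.55443753,  1.91465137, -0.53959571,
        0.6994701 ,  0.73695178]), array([-0.59269968,  0.48580339,  0.37041124,  2.17330808, -0.3373225 ,
        0.53600573,  0.1094971 ])]
3.220132469929538 [array([-1.00221306,  0.53032486,  1.36546242,  1.81623114, -0.54776824,
        1.25597664, -2.54467201]), array([-0.64752301,  1.1676906 ,  1.33055343,  1.93829235, -1.25951765,
        1.21835455, -1.8774653 ]), array([-0.12516112,  0.47882518, -0.19037384,  2.14321491,  0.1722932 ,
        0.5334764 ,  2.77684422])]
{'fx': 360.38146249384346, 'fy': 360.38146249384346, 'cx': 281.66371247508386, 'cy': 210.5001726419847, 'cam_to_world': array([[ 0.99678946, -0.07806966, -0.01777358,  0.55016929],
       [ 0.08004885,  0.96693205,  0.24214581,  0.0689238 ],
       [-0.00171839, -0.24279115,  0.97007706,  0.47124903],
       [ 0.        ,  0.        ,  0.        ,  1.        ]])}
wrist tray_lip [(0.76, [0.5056, 0.1448, 0.0231])]
wrist stand [(0.78, [0.5437, 0.0887, 0.0004]), (0.48, [0.7759, 0.0945, 0.003])]
wrist stand_fulcrum [(0.69, [0.5515, 0.0843, 0.0408])]
wrist stand_hook [(0.91, [0.5784, -0.0535, 0.061])]
wrist bar [(0.97, [0.5528, 0.0514, 0.0375])]
wrist bar_tip [(0.6, [0.5478, 0.139, 0.0375])]
wrist bar_grip [(0.86, [0.567, -0.1539, 0.0429])]
4.125 [-0.60376479  0.24613719  0.65656096  1.77139193 -0.16166426  1.1784264
  0.17888015]
```

View pics/w1.png

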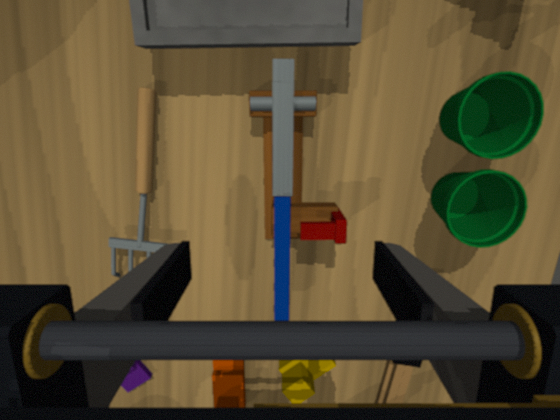

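```bash
python3 - <<'E'
from h import *
yy=np.deg2rad(4.5)
m.goto_joints(m.solve_ik((.51,-.30,.3),down(yy)))
k=m.calibration("wrist"); im=m.read_camera("wrist"); cv2.imwrite("pics/w2.png",im[:,:,::-1])
show("wrist",("shim",))
print(m.find_in("wrist","shim")[:3])
print(m.read_t())
import pickle; pickle.dump(k,open("k2.pkl","wb"))
E
```

```text
wrist shim [(0.96, [0.4985, -0.2959, 0.0018]), (0.95, [0.3513, -0.3085, 0.0001]), (0.85, [0.6412, -0.2476, -0.0002])]
[{'position': [0.3342, -0.2838, 0.0201], 'p': 0.69}, {'position': [0.6219, -0.2621, 0.0195], 'p': 0.58}, {'position': [0.4986, -0.313, 0.025], 'p': 0.57}]
5.4417
```

View pics/w2.png

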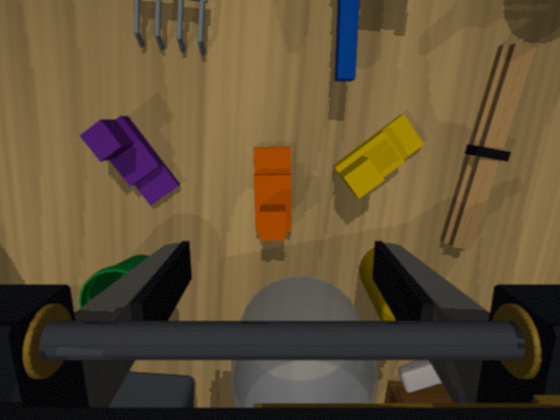

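w1 shows the bar toe at (284,59), the tray's low edge at rows 43–46, the hook at (322,230) and the rake at u≈146. w2 confirms the orange shim at (272,190), tongue up-image, with the block at (273,223). Next I refine positions from these pixels.

```bash
python3 - <<'E'
from h import *
import pickle
k1=pickle.load(open("k1.pkl","rb"));k2=pickle.load(open("k2.pkl","rb"))
im=cv2.imread("pics/w1.png"); 
P=lambda k,uv,z:print(uv,z,np.round(unproj(k,uv,z)[:2],4))
print("bar toe"); P(k1,(284,59),.042); print("blade back");P(k1,(283,195.5),.044);P(k1,(281.5,318),.051)
print("tray edge");P(k1,(136,47),.023);P(k1,(360,44),.023)
print("roller");P(k1,(249,104),.032);P(k1,(316,104),.032)
print("hook end L");P(k1,(300,231),.07)
print("shim tongue");P(k2,(254,148),.01);P(k2,(290.5,148),.01);print("step");P(k2,(254.5,174.5),.022);P(k2,(291,174.5),.022)
print("block top");P(k2,(260,207),.058);P(k2,(287,207),.058);P(k2,(257,240),.04)
k=k2; P(k2,(347,80),.048)
a=im[:,:,::-1]
cv2.imwrite("pics/c1.png",np.vstack([cv2.resize(im[20:120,120:380],None,fx=3,fy=3,interpolation=2),cv2.resize(cv2.imread("pics/w2.png")[130:250,170:430],None,fx=3,fy=2.4,interpolation=2)[:,:780]]))
E
```

```text
bar toe
(284, 59) 0.042 [0.5467 0.1349]
blade back
(283, 195.5) 0.044 [ 0.5581 -0.019 ]
(281.5, 318) 0.051 [ 0.5692 -0.1795]
tray edge
(136, 47) 0.023 [0.3756 0.1371]
(360, 44) 0.023 [0.6323 0.1608]
roller
(249, 104) 0.032 [0.5098 0.0843]
(316, 104) 0.032 [0.588  0.0905]
hook end L
(300, 231) 0.07 [ 0.5808 -0.054 ]
shim tongue
(254, 148) 0.01 [ 0.4747 -0.2658]
(290.5, 148) 0.01 [ 0.5187 -0.2622]
step
(254.5, 174.5) 0.022 [ 0.4781 -0.2961]
(291, 174.5) 0.022 [ 0.5217 -0.2926]
block top
(260, 207) 0.058 [ 0.4888 -0.3268]
(287, 207) 0.058 [ 0.519  -0.3243]
(257, 240) 0.04 [ 0.4871 -0.3721]
(347, 80) 0.048 [ 0.5711 -0.1839]
```

View pics/c1.png

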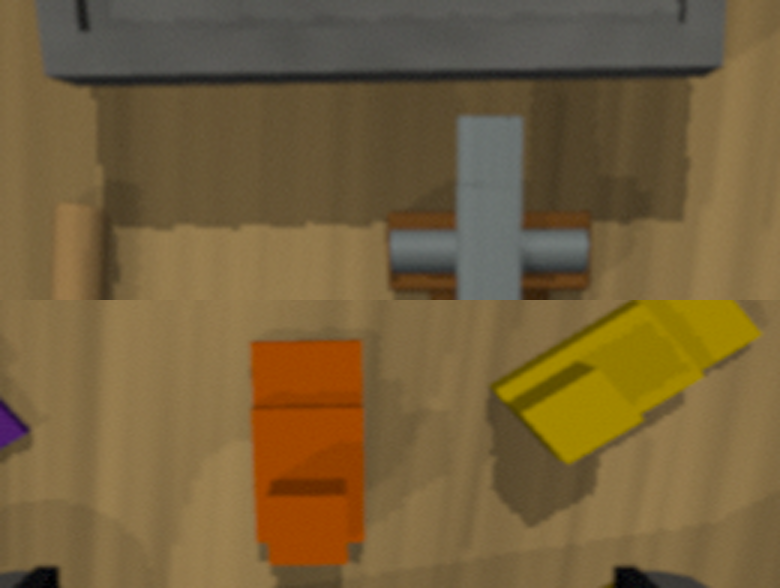

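```bash
cat >> h.py <<'E'
F=np.array([.5492,.0873,0]); YAW=np.deg2rad(94.3)
X=np.array([np.cos(YAW),np.sin(YAW),0]); Y=np.array([-X[1],X[0],0]); Z=np.array([0,0,1.])
def toe_z(xt,th,h=0.):
    "toe height (m) with the bar on the roller, lifted by h"
    c,s=np.cos(th),np.sin(th); return .030+.008*c-(xt-.008*s)/c*s+h
def bar(xt,zt,th,yt=-.001,psi=0.):
    "TCP pose for toe at stand (xt,yt,zt), slope th toe down, swung psi (handle to -y for psi>0)"
    f=np.cos(psi)*X+np.sin(psi)*Y; lat=-np.sin(psi)*X+np.cos(psi)*Y
    d=np.cos(th)*f-np.sin(th)*Z; n=np.sin(th)*f+np.cos(th)*Z
    p=F+xt*X+yt*Y+zt*Z-.285*d+.003*n
    return p,R.from_matrix(np.c_[np.cross(-lat,-n),-lat,-n]).as_rotvec()
def fs():
    f=np.array(m.read_wrist_force()); return np.array([f@X,f@Y,f[2]])
E
cat > a.py <<'E'
from h import *
p,o=bar(.050,.038,0)
m.move_pose(p+.12*Z,o); m.movel(p,vel=.2); m.grasp(40); print("w",m.read_width(),m.read_t(),fs())
m.movel(*bar(.050,.042,0),vel=.05); print(fs())
for a in (7,14,21):
    a=np.deg2rad(a); m.movel(*bar(.050,toe_z(.050,a,.0012),a),vel=.1)
th=a; m.movel(*bar(.060,toe_z(.060,th,.0012),th),vel=.06)
m.dwell(.1); f0=fs(); print("base",f0,m.read_t())
xt=.060
while xt<.100:
    xt+=.001; m.movel(*bar(xt,toe_z(xt,th,.0012),th),vel=.02); f=fs()-f0
    if xt>.07: print(round(xt*1e3,1),f.round(2))
    if f[0]<-2.5 or abs(f[2])>6: break
m.dwell(.1); print(fs()-f0,xt,m.read_t(),m.read_tool_pos()-bar(xt,toe_z(xt,th,.0012),th)[0])
E
python3 a.py
```

```text
w 0.21285315941642194 8.1417 [-0.22048463  0.12308925  0.27559694]
[-0.71345394  0.76203423 -3.79614126]
base [ 2.58518659  0.23457647 -2.70184413] 10.1083
[-3.20146563  0.16577726  1.75863766] 0.062 10.7083 [ 5.58392719e-06 -2.58308774e-04  1.00679368e-04]
```

```bash
python3 - <<'E'
from h import *
k=m.calibration("wrist"); im=m.read_camera("wrist"); 
a=im[:140,150:410]; s=m.read_camera("side")[130:230,180:340]
cv2.imwrite("pics/w3.png",np.vstack([cv2.resize(a,(780,420),interpolation=2),cv2.resize(s,(780,488),interpolation=2)[150:330]])[:,:,::-1])
show("wrist",("bar_tip","tray_lip","stand_fulcrum")); show("side",("bar_tip","tray_lip"))
print("expected toe",F+.062*X-.001*Y,toe_z(.062,np.deg2rad(21)), m.read_width(), fs(), m.read_torque())
E
```

```text
wrist bar_tip []
wrist tray_lip []
wrist stand_fulcrum []
side bar_tip [(0.72, [0.5453, 0.1515, 0.0154]), (0.49, [0.5822, -0.0574, 0.0567]), (0.22, [0.3341, -0.4563, -0.0015])]
side tray_lip [(0.68, [0.5042, 0.1484, 0.024])]
expected toe [0.5455485  0.14920046 0.        ] 0.014769589776900453 0.2126674630515118 [-0.4185721  -1.14343403 -1.08032461] [4.37850867e-01 9.18223149e-02 8.28445037e-05]
```

View pics/w3.png

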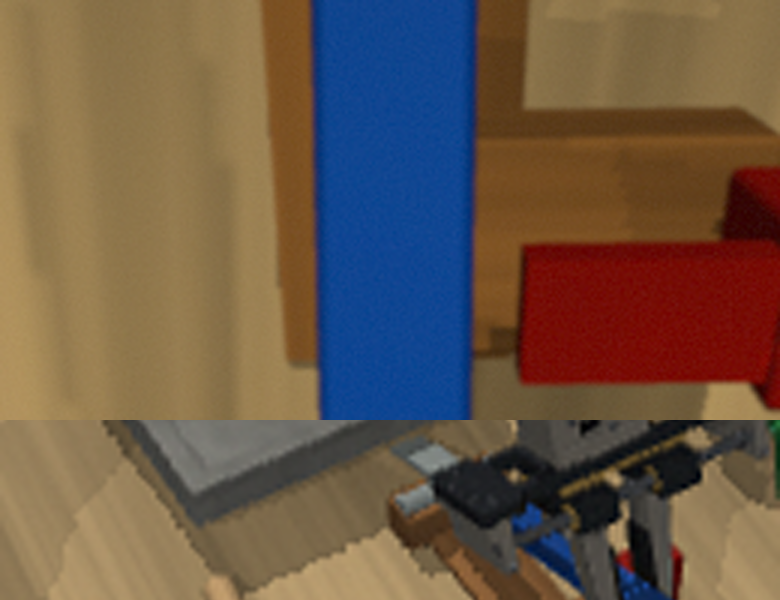

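The toe is just at the edge, still visible and not yet under. The reading was friction on the roller, so I re-baseline and go on.

```bash
cat > b.py <<'E'
from h import *
th=np.deg2rad(21); xt=.062; H=.002
m.movel(*bar(xt,toe_z(xt,th,H),th),vel=.02); print(fs())
m.movel(*bar(.066,toe_z(.066,th,H),th),vel=.03); m.dwell(.05); f0=fs(); print("base",f0,m.read_t())
xt=.066
while xt<.100:
    xt+=.001; m.movel(*bar(xt,toe_z(xt,th,H),th),vel=.03); f=fs()-f0
    print(round(xt*1e3,1),f.round(2))
    if f[0]<-2.5 or abs(f[2])>6: break
m.dwell(.1); print(fs()-f0,m.read_t())
E
python3 b.py
```

```text
[ 0.03377645  0.06387239 -1.5382221 ]
base [ 2.64855801 -0.09582648 -2.58115647] 11.65
67.0 [-1.06 -0.32 -0.22]
68.0 [-1.67  0.94 -0.03]
69.0 [-3.31 -0.44  1.32]
[-1.8076644   0.36586122  0.29666773] 12.5
```

```bash
cat > b.py <<'E'
from h import *
th=np.deg2rad(21); H=.002
m.dwell(.15); print("base",[fs().round(2).tolist() for _ in range(3)],m.read_t())
f0=fs(); xt=.069
while xt<.100:
    xt+=.001; m.movel(*bar(xt,toe_z(xt,th,H),th),vel=.02); m.dwell(.06); f=fs()-f0
    print(round(xt*1e3,1),f.round(2))
    if f[0]<-2.6 or abs(f[2])>7:
        m.dwell(.08); f=fs()-f0; print(" again",f.round(2))
        if f[0]<-2.6: break
print(m.read_t())
E
python3 b.py
```

```text
base [[-0.46, 0.51, -1.45], [-0.46, 0.51, -1.45], [-0.46, 0.51, -1.45]] 12.65
70.0 [ 0.67  0.48 -0.45]
71.0 [ 0.2  -0.62  0.05]
72.0 [ 0.67 -1.13 -1.12]
73.0 [ 0.5  -0.08 -0.53]
74.0 [ 0.36 -0.01 -0.84]
75.0 [ 0.48 -0.33 -1.12]
76.0 [ 0.6   0.04 -0.21]
77.0 [ 1.11 -1.25 -1.11]
78.0 [ 1.25 -0.9  -1.03]
79.0 [ 1.25 -0.76 -0.32]
80.0 [ 0.41 -0.44 -0.54]
81.0 [ 1.16 -0.7  -0.53]
82.0 [ 0.95 -0.51 -1.42]
83.0 [ 0.97 -0.43 -0.11]
84.0 [ 0.68 -0.1  -0.86]
85.0 [ 0.03 -0.58 -0.42]
86.0 [ 0.11  0.12 -0.77]
87.0 [ 0.22  0.58 -0.34]
88.0 [-0.19 -0.9   0.12]
89.0 [ 0.88 -1.05 -0.98]
90.0 [ 1.51 -0.63 -0.13]
91.0 [-0.68 -1.09  0.39]
92.0 [-3.5  -1.4   1.33]
 again [-3.15 -0.06  1.85]
19.825
```

```bash
cat >> h.py <<'E'
from scipy.optimize import fsolve
PX=.2428
def lever(th,u):
    "toe x (stand) with the bar on the roller and the lip on blade top u behind the toe; also tray tilt"
    def g(v):
        xt,ph=v; c,s=np.cos(th),np.sin(th)
        lx=PX-.176*np.cos(ph)-.034*np.sin(ph); lz=.034*np.cos(ph)-.176*np.sin(ph)
        return [xt-u*c+.004*s-lx, toe_z(xt,th)+u*s+.004*c-lz]
    return fsolve(g,[.085,.02])
U=.0205
E
cat > c.py <<'E'
from h import *
th=np.deg2rad(21)
m.movel(*bar(.083,toe_z(.083,th,.001),th),vel=.04); m.dwell(.1); print("back",fs(),m.read_t())
for a in (18.5,15,11.5,8,4.5,1):
    t=np.deg2rad(a); xt,ph=lever(t,U); m.movel(*bar(xt,toe_z(xt,t),t),vel=.07); f=fs()
    print(a,round(xt*1e3,1),round(ph,4),f.round(1))
    if np.linalg.norm(f)>45: raise SystemExit
m.dwell(.15); print(fs(),m.read_tool_pos()-bar(xt,toe_z(xt,t),t)[0],m.read_t())
E
python3 c.py
```

```text
back [ 0.9235519   0.59392623 -1.55298751] 20.3083
18.5 82.9 0.0735 [0.2 0.1 0.7]
15 84.1 0.0513 [4.4 0.4 4.3]
11.5 85.2 0.0292 [5.8 0.7 4. ]
8 86.3 0.007 [5.2 0.4 5.3]
4.5 87.5 -0.0156 [3.2 1.  6.8]
1 88.7 -0.0389 [1.9 0.1 8.9]
[2.02125955 0.42407199 8.48218967] [ 1.19735827e-03 -5.74075099e-05  1.19427720e-03] 22.375
```

```bash
cat > d.py <<'E'
from h import *
t=np.deg2rad(1); xt,_=lever(t,U); 
m.movel(*bar(xt,toe_z(xt,t),t,psi=.05),vel=.06); m.movel(*bar(xt,toe_z(xt,t),t,psi=.099),vel=.06); print(fs(),m.read_t())
for a in np.arange(1.6,5.3,.3):
    t=np.deg2rad(a); m.movel(*bar(xt,toe_z(xt,t),t,psi=.099),vel=.03); m.dwell(.04); f=fs(); print(round(a,2),f.round(1))
    if a>2.4 and f[2]<1: break
print(m.read_t())
E
python3 d.py
```

```text
[2.17266568 3.84498331 8.4348542 ] 23.1417
1.6 [1.8 2.6 6.7]
1.9 [0.3 4.5 6.2]
2.2 [-0.2  3.8  5.9]
2.5 [1.2 3.7 6.4]
2.8 [-0.3  3.6  5.9]
3.1 [0.  4.9 6. ]
3.4 [-0.5  6.2  4.9]
3.7 [-2.7  4.7 -2.9]
25.475
```

```bash
cat > e.py <<'E'
from h import *
m.ungrasp(); m.dwell(.1); p=np.array(m.read_tool_pos()); m.movel(p+.10*Z,vel=.25); print(m.read_t())
s=m.read_camera("side"); show("side",("tray_lip","bar_tip","bar_grip"))
a=cv2.resize(s[120:250,170:350],(720,520),interpolation=2)
cv2.imwrite("pics/s4.png",a[:,:,::-1])
E
python3 e.py
```

```text
27.2583
side tray_lip [(0.89, [0.4953, 0.1494, 0.0391])]
side bar_tip [(0.77, [0.5384, 0.1756, 0.0316])]
side bar_grip [(0.87, [0.5878, -0.1052, 0.0502])]
```

View pics/s4.png

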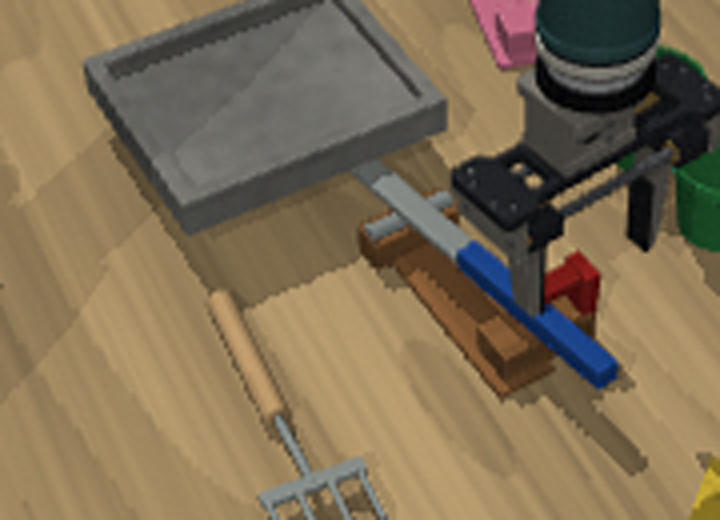

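Parked correctly: the handle is under the red hook (575,285) and the lip is at 39 mm, held by the bar alone. Now the orange shim.

```bash
cat > f.py <<'E'
from h import *
import pickle
print("rake tip",unproj(pickle.load(open("k1.pkl","rb")),(154,88),.015))
g=np.array([.5036,-.3473,.044]); o=down(np.deg2rad(5))
m.move_pose(g+.13*Z,o); m.movel(g,vel=.25); m.grasp(25); print("w",m.read_width()*92,m.read_t())
m.movel(g+.12*Z,vel=.25)
show("scene",()); m.read_camera("scene"); print([(d['p'],np.round(d['position'],4)) for d in m.pinpoint("scene","tray")[:2]])
o2=down(np.deg2rad(4.8)); tx=np.array([np.cos(np.deg2rad(94.8)),np.sin(np.deg2rad(94.8)),0]); ty=np.array([-tx[1],tx[0],0])
lip=np.array([.5035,.150,0]); E0=lip+.045*ty
P=lambda s,z=.0452:E0+(s-.053)*tx+z*Z     # s: step face ahead of the edge
m.movel(P(-.042,.17),o2,vel=.35); m.movel(P(-.042),vel=.2)
m.dwell(.1); print("grip",fs(),m.read_t())
im=m.read_camera("side"); cv2.imwrite("pics/s5.png",cv2.resize(im[110:260,160:340],(720,600),interpolation=2)[:,:,::-1])
E
python3 f.py
```

```text
rake tip [0.39322599 0.09415412 0.015     ]
w 29.829698534408795 30.1
[(0.84, array([0.4925, 0.2477, 0.0025]))]
grip [ 0.18720872 -0.58355289 -1.29116805] 33.0
```

View pics/s5.png

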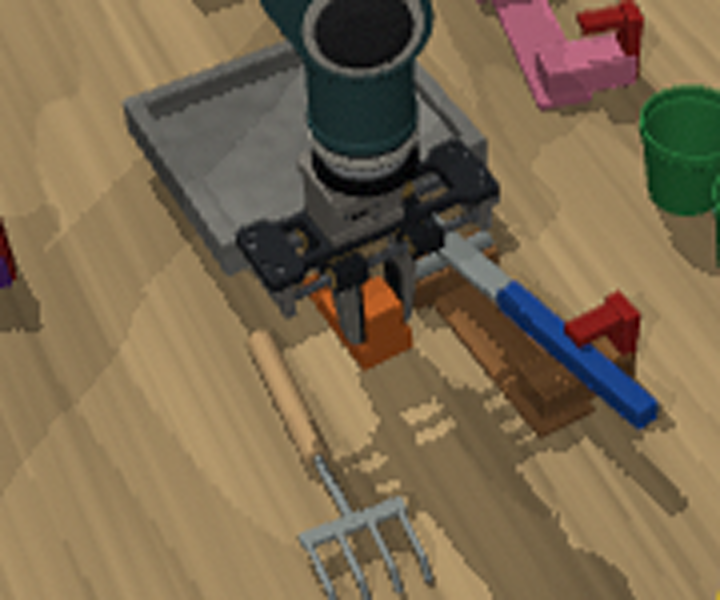

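The shim is in hand at (365,320), lined up left of the bar with the tongue just ahead of the edge. Now insert it.

```bash
cat > g.py <<'E'
from h import *
tx=np.array([np.cos(np.deg2rad(94.8)),np.sin(np.deg2rad(94.8)),0]); ty=np.array([-tx[1],tx[0],0])
E0=np.array([.5035,.150,0])+.045*ty; P=lambda s,z=.0452:E0+(s-.053)*tx+z*Z
f0=fs(); 
for s in (-.025,-.01,0.,.008,.015):
    m.movel(P(s),vel=.05); m.dwell(.05); f=fs()-f0; print(s,f.round(2))
    if f[0]<-3 or abs(f[2])>5: raise SystemExit
while s<.042:
    s+=.001; m.movel(P(s),vel=.02); m.dwell(.04); f=fs()-f0; print(round(s*1e3),f.round(2))
    if f[0]<-2.2:
        m.dwell(.06); f=fs()-f0; print(" again",f.round(2))
        if f[0]<-2.2: break
print(m.read_t())
E
python3 g.py
```

```text
-0.025 [ 1.09  0.3  -0.24]
-0.01 [-0.22  0.17  0.08]
0.0 [ 0.85 -0.27 -0.21]
0.008 [ 0.18 -0.24 -0.13]
0.015 [0.13 0.5  0.14]
16 [-0.27 -0.58 -0.54]
17 [ 1.12 -0.69 -0.32]
18 [ 0.4  -0.12 -0.24]
19 [ 1.21 -0.72 -1.08]
20 [-0.13  0.71  0.21]
21 [ 1.05 -0.05 -0.22]
22 [-0.19 -0.77 -0.09]
23 [ 0.48 -0.03 -0.32]
24 [ 0.87 -0.39 -0.27]
25 [-1.62  0.98  0.44]
26 [-5.37 -0.32  2.86]
 again [-4.76  1.18  2.28]
38.4583
```

```bash
cat > i.py <<'E'
from h import *
p=np.array(m.read_tool_pos()); m.movel(p*[1,1,0]+[0,0,.0442],vel=.02); print(fs()); m.ungrasp(); m.dwell(.05); m.movel(p+.10*Z,vel=.25)
xt,_=lever(np.deg2rad(1),U); t=np.deg2rad(3.5)
q,o=bar(xt,toe_z(xt,t),t,psi=.099)
m.move_pose(q+.1*Z,o); m.movel(q,vel=.2); m.grasp(40); m.dwell(.05); print("grasp",m.read_width()*92,fs(),m.read_t())
for a,ps in ((2.2,.099),(1,.099),(1,.05),(1,0)):
    t=np.deg2rad(a); m.movel(*bar(xt,toe_z(xt,t),t,psi=ps),vel=.06); print(a,ps,fs().round(1))
for a in (2.5,4,5,6,7,8,10,12):
    t=np.deg2rad(a); x,ph=lever(t,U); m.movel(*bar(x,toe_z(x,t),t),vel=.04); print(a,round(ph,4),fs().round(1))
print(m.read_t())
im=m.read_camera("side"); cv2.imwrite("pics/s6.png",cv2.resize(im[110:260,160:340],(720,600),interpolation=2)[:,:,::-1]); show("side",("tray_lip","shim"))
E
python3 i.py
```

```text
[-2.32283704 -0.04212603 -0.59775049]
grasp 19.8164306192518 [-0.43599978  4.51399497  2.24989947] 43.1083
2.2 0.099 [1.2 4.4 5.9]
1 0.099 [1.3 3.5 8.6]
1 0.05 [2.  2.3 8.2]
1 0 [0.4 0.8 7. ]
2.5 -0.0288 [ 2.  -0.7  4.1]
4 -0.0188 [ 2.5 -0.9  4.4]
5 -0.0123 [ 4.7 -0.7  4.9]
6 -0.0058 [ 4.6 -1.6  3.9]
7 0.0006 [ 5.2 -2.8  0.1]
8 0.007 [ 1.8 -1.2 -0.6]
10 0.0197 [-0.1  0.2 -0. ]
12 0.0324 [ 1.3  0.3 -0.5]
46.5833
side tray_lip [(0.57, [0.5036, 0.1486, 0.0357]), (0.23, [0.5824, -0.058, 0.0563])]
side shim [(0.87, [0.3473, -0.3098, 0.0006]), (0.78, [0.6403, -0.2487, -0.0002]), (0.56, [0.4537, 0.1709, 0.002])]
```

View pics/s6.png

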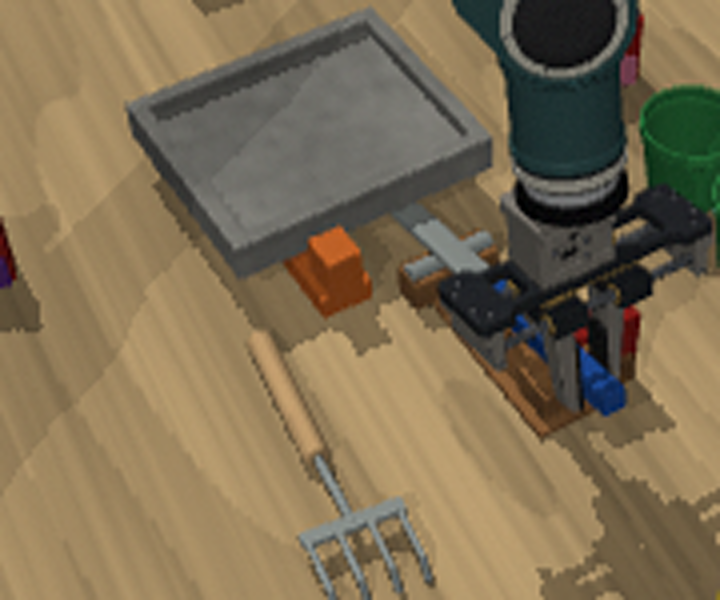

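The tray sits level on the shim (335,270) and the bar is unloaded. Now draw the bar out and lay it down.

```bash
cat > j.py <<'E'
from h import *
t=np.deg2rad(12)
for x in (.075,.06,.047): m.movel(*bar(x,toe_z(x,t,.0015),t),vel=.08); print(x,fs().round(1))
for a,h in ((6,.001),(1,.001),(0,.0008),(0,.0)):
    t=np.deg2rad(a); m.movel(*bar(.047,toe_z(.047,t,h),t),vel=.08); print(a,fs().round(1))
m.ungrasp(); m.dwell(.1); p=np.array(m.read_tool_pos()); m.movel(p+.15*Z,vel=.25); m.dwell(.3)
im=m.read_camera("side"); cv2.imwrite("pics/s7.png",cv2.resize(im[110:260,160:340],(720,600),interpolation=2)[:,:,::-1]); show("side",("bar_tip","bar_grip","tray_lip")); print(m.read_t())
E
python3 j.py
```

```text
0.075 [-0.3 -0.5 -2.5]
0.06 [-0.2 -0.  -2.5]
0.047 [-0.5 -0.6 -2.6]
6 [-0.5 -0.4 -2.5]
1 [-1.5  0.4 -2. ]
0 [ 0.5  0.1 -1.8]
0 [ 1.1  0.2 -0.6]
side bar_tip [(0.7, [0.5473, 0.1352, 0.0367])]
side bar_grip [(0.82, [0.5708, -0.1503, 0.0389]), (0.47, [0.3735, -0.1004, 0.0004])]
side tray_lip [(0.58, [0.5061, 0.1504, 0.0364]), (0.39, [0.372, -0.1044, 0.0002]), (0.16, [0.5541, 0.0446, 0.0366])]
51.5333
```

View pics/s7.png

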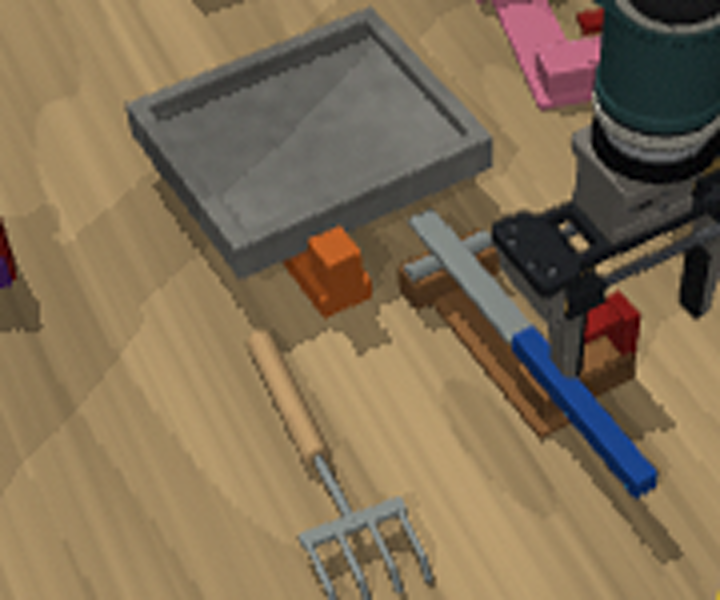

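The bar lies on the roller and rest with its toe (425,218) clear of the tray. The tray is level on the shim and the gripper is clear of everything.

```bash
python3 -c "
from cell import manip as m
print(m.job_done())"
```

```text
the job is handed in; nothing more can be done
None
```

The job is handed in at about 52 s: the tray sits level on the orange shim, and the bar lies on its stand with its toe about 15 mm clear of the tray; pushes on the foot stayed near 3 N with the bar and peaked at about 5 N with the shim, just over the 4 N stop.

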